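Index a blower rotor and hang its balance clip

ROBOT

A 7-joint arm with a two-finger parallel gripper is mounted at the origin on the work surface. World frame = base frame: x ahead of the robot, y to its left, z up, the work surface at z = 0. Lengths are in mm, angles in rad, forces in N, time in s.
With the tool pointing down it reaches from about 350 to 900 mm from the base axis. Payload 19.9 kg.
Tool frame: the origin (TCP) lies midway between the tips of the shut fingers; the grasp point (between the pads) lies 19 mm behind it (env.grasp_offset is the distance from the TCP to the grasp point, in mm); y points along the fingers, x is the direction in which the jaws open and shut, and the axes are right-handed (so a half turn about y gives the same grasp; the last joint's range is limited). The gripper opens to 94 mm and grips with 3 to 60 N. Pads are 16 mm wide; open, the fingers measure 119 mm over their backs; the gripper's body (75 mm by 177 mm) begins 78 mm behind the grasp point.
Start: joints at [1.113, 0.417, -0.01, 1.614, 0.005, 1.111, -0.053], TCP at [253.014, -571.474, 205.425] pointing down, gripper open.
Joint ranges: [-2.81, 2.81], [-0.39, 2.02], [-1.27, 1.25], [0.06, 2.57], [-1.19, 4.33], [0.19, 2], [-2.82, 2.82]. Speed limits (rad/s): [1.89, 1.89, 2.39, 2.39, 3.01, 3.01, 3.01].

INTERFACE

Orientations are given as a unit quaternion [x, y, z, w].
In Python, from plant import read_state, grab_frame, env, boxes_of gives the robot as it stands.
- The arm moves only by the shell command python3 -m handwheel 'ROWS'. ROWS is JSON, a list of rows, each a list of 7 numbers: the shift along the tool's x, y, z in mm, then the turn, a rotation vector about the tool's x, y, z in rad, then the opening, from -1 (shut) to 1 (fully open). In form: [[x, y, z, rx, ry, rz, fingers], ...]. A call has 1 to 12 rows; each row is the pose to reach, as a shift and turn from the pose measured when the call began, along the tool's axes at that moment; what a row does not reach only later rows make up. A row lasts 1/8 s, in which the tool goes at most 62.5 mm and 10.7 degrees, less where a joint would pass 70% of its speed; a pose out of reach is approached as far as the arm can. A call with a gripper value outside its range is refused whole. The fingers move at their own pace and stop on an object; the grip force is fixed at half the most. Time passes only in rows, so rows that repeat a pose let the fingers close. It gives the time, the measured TCP pose, the force and the opening at its end, in the units of the state.
- read_state(): the state, without advancing time (a new reading comes with each control period).
- grab_frame(name): name is "scene" or "top"; returns a dict with "frame" (420x560x3 uint8, red, green, blue), "K" (3x3 intrinsics, pixels), "rvec" (rotation vector, rad) and "tvec" (3), from world to camera coordinates, as OpenCV has them. Camera axes: x right, y down, z forward; pixel columns grow to the right and rows downward; lengths in mm; the calibration is good to about 2 mm. A picture is of the moment at which its call begins. There is no depth.
- env.close_job(): hands the job in, once; it reports no verdict.
Trained networks look in a picture, given as the dict that the camera call returned (one of the last four; its "shot" number tells which), for a name from the list of things; names that differ only in an ending like _2 or _b are one class to them, and where a whole thing is asked for, a point or a joint stands for the part that bears it (a point fixed in the world has none). Each returns a list of dicts, best first, with "conf" (0 to 1); they miss things now and then, are a little off and sometimes report something else, mostly with a low value. They report only what shows in the picture. A call takes as long as a camera call.
- boxes_of(picture, label): "pixel" ([column, row] in pixels, amid what is visible of it).
The state is a dict: "time": time; "joint_pos": joint angles; "joint_velocities": joint speeds; "joint_efforts": joint torques, N m; "ee_pos": TCP position; "eef_rot": TCP orientation; "contact_force": force on the tool from outside, world axes, zero at the start; "ft_torque": the same for the moment, N m; "width": finger opening in mm.
Only numpy, scipy, OpenCV 4.12 (cv2) and the standard library are available. Lean on these libraries where they do the work, as an engineer would, in place of code of your own. Each camera call takes 0.05 s, during which the arm holds its last target.

TASK

On the balancing stand, turn the black blower rotor by its rim with your fingertips until its yellow paint mark, hidden down in the guard at the start, is at the very top, and let go so that it stands still there. Then hang the blue balance clip astride the rim, centred over the mark and fully down, and let go, with the mark still at the top. Leave the red clip and everything else on the bench where they are.

Things in the scene. Friction and masses are not known exactly. Their poses are not given: they have to be found in the camera images.
- rotor (a joint): rotor angle about its level axle, rad; 0 or any whole turn = mark at the very top. Turns endlessly both ways; growing values carry the top of the rim towards the stand's -y side. Rotor about 300 g, light bearing drag (about 0.012 N m): a touch turns it, it coasts only for a moment and stays where it is left, even with a clip hung near the top.
- axle (a point): centre of the rotor on its axle, 100 mm above the bench; axes as the stand's (x along the axle, y level in the disc's plane, z up). Rotor: black disc, 150 mm diameter, 10 mm thick, centred here. Its bare outer band (radius 55 to 75 mm) can be pinched on its flat faces or stroked on its edge from above; grey vanes stand 22 mm out of its +x face inside radius 55 mm.
- stand: bolted-down balancing stand, origin under its centre, straight below the axle. Base plate 130 x 200 mm (x, y). Grey open-topped guard box 70 x 168 mm, walls up to 85 mm above the bench, hides the rotor's lower half. Two bearing posts 34 mm wide (y), up to 118 mm high, at x = -35 to -43 and 35 to 43 mm. Above that only the rotor stands up, to 175 mm.
- rim_top (a point): fixed point at the very top of the rotor's rim, 75 mm straight above the axle centre (175 mm above the bench), in the disc's middle plane; axes as the stand's. The mark must come here.
- mark (a point): yellow paint mark on the rotor, 10 mm long along the rim, over the full 10 mm edge and 12 mm down both flat faces; this point is its middle on the outer edge, 75 mm from the axle, and goes round with the rotor. It starts somewhere in the lower half, inside the guard.
- blue_clip_centre (a point): Blue plastic balance clip standing on its legs, 28 x 28 mm, 50 mm high, about 40 g; point: its centre, 25 mm up. Lowest 14 mm: two 6 mm legs at its +x and -x, a 16 mm channel along its y between them, open below; then a 6 mm bridge; top 30 mm: a finger fin, 10 mm thick (x), 24 mm long (y). Hung: legs either side of the rim, clip's x along the axle (either way round), bridge on the rim, centre 11 mm above it.
- red_clip_centre (a point): Red plastic balance clip standing on its legs, 28 x 28 mm, 50 mm high, about 50 g; point: its centre, 25 mm up. Lowest 14 mm: two 6 mm legs at its +x and -x, a 16 mm channel along its y between them, open below; then a 6 mm bridge; top 30 mm: a finger fin, 10 mm thick (x), 24 mm long (y). Not wanted: leave it standing.
- screwdriver: loose screwdriver lying on the bench beyond the stand; leave alone. Origin at its underside, x along it.
- tape_roll: loose grey roll of tape lying flat, 64 mm across, 19 mm high; leave alone. Origin at the centre of its underside.
- control_board: loose green circuit board in a black tray, 110 x 150 x 24 mm; leave alone. Origin at the centre of its underside.

How it is judged (in metres and radians):
On the way, in this order (a step that is already met when the one before it is completed fails the run):
1. the yellow mark stands still at the top of the rim (within 10 mm), with the robot and the clips off the rotor (distance between mark and rim_top below 0.01 m and angular speed of rotor below 0.1 rad/s and contact force between each of the arm, the fingers and rotor below 0.05 N and contact force between blue_clip and rotor below 0.02 N), for 0.3 s.
2. the blue clip sits fully down astride the rim over the mark (horizontal distance between blue_clip_centre and mark below 0.01 m and z of blue_clip_centre in the frame of rim_top between 0.006 and 0.016 m and angle between blue_clip_centre's own z axis and vertical below 0.25 rad and contact force between blue_clip and rotor above 0.05 N), for 0.2 s.
At the end, for the whole second after the job is handed in: The mark is within 10 mm of the top of the rim; the blue clip sits upright (within 0.25 rad) and fully down astride the rim, resting on it, its centre within 10 mm of the mark seen from above and 6 to 16 mm above the rim's top; clip and rotor are at rest and released (all of step 2 and distance between mark and rim_top below 0.01 m and angular speed of rotor below 0.1 rad/s and linear speed of blue_clip below 0.02 m/s); the robot touches nothing.
It fails at once if the red clip is moved by more than 30 mm (distance of red_clip_centre from where it was at the start of the episode above 0.03 m).
It fails at once if the screwdriver is moved by more than 30 mm (distance of screwdriver from where it was at the start of the episode above 0.03 m).
It fails at once if the tape roll is moved by more than 30 mm (distance of tape_roll from where it was at the start of the episode above 0.03 m).
It fails at once if the control board is moved by more than 30 mm (distance of control_board from where it was at the start of the episode above 0.03 m).
It also fails if it takes over 72 s, if anything falls off the work surface, if the arm or the gripper's body presses on something with over 40 N, if the wrist force passes 120 N, or if a joint passes its speed limit or range.

## Working session

There is one attempt and no reset: what is moved stays moved. The work goes in short steps, Python scripts to look and compute and a shell command to move; the robot and the scene stay as the last step left them, time stands still between calls to the robot, and variables do not carry over. Pictures are saved under pics/ and viewed, and the job is handed in when it is done.

```bash
ls; mkdir -p pics; python3 - <<'E'
from plant import *
import cv2
print(read_state(), env.grasp_offset)
for n in ("scene","top"):
    p=grab_frame(n); cv2.imwrite(f"pics/{n}0.png",p["frame"][:,:,::-1]); print(p["K"],p["rvec"],p["tvec"])
    for l in ("rotor","stand","blue_clip_centre","red_clip_centre","screwdriver","tape_roll","control_board","mark"):
        print(n,l,[(b["pixel"],b["conf"]) for b in boxes_of(p,l)][:3])
E
```

```text
pics
{'time': 0.0, 'joint_pos': array([ 1.11251389,  0.41796757, -0.01030203,  1.61419865,  0.00471648,
        1.11067427, -0.05299888]), 'joint_velocities': array([ 0.00021041, -0.00094122,  0.00119609,  0.00085868, -0.00077359,
        0.00054664,  0.00100949]), 'joint_efforts': array([ 2.46665222e-04, -8.51260257e+01,  6.38613738e-01, -4.25996876e+01,
       -4.89380874e-02,  1.87600212e-02,  8.87657734e-05]), 'ee_pos': array([ 252.84000986, -571.1538164 ,  204.81899997]), 'eef_rot': array([-0.59242487,  0.38611665, -0.3853526 ,  0.59283225]), 'contact_force': array([-0.75720236,  0.23546461,  0.01275928]), 'ft_torque': array([-0.0035356 ,  0.03660521, -0.01744277]), 'width': 94.02966868519711} 18.8
[[542.67400846   0.         272.46541131]
 [  0.         542.67400846 201.90882121]
 [  0.           0.           1.        ]] [ 2.16984244  1.07078551 -0.45901353] [-391.33312987 -209.5245032  1637.41129154]
scene rotor [([249.7, 194.2], 0.87)]
scene stand [([254.8, 216.2], 0.82)]
scene blue_clip_centre [([170.0, 307.3], 0.67)]
scene red_clip_centre [([138.0, 264.9], 0.59)]
scene screwdriver [([310.2, 315.3], 0.97), ([167.3, 311.5], 0.16)]
scene tape_roll [([337.5, 153.6], 0.76)]
scene control_board [([396.4, 208.5], 0.77), ([252.4, 195.8], 0.4)]
scene mark [([252.6, 197.2], 0.65)]
[[425.62232049   0.         275.59459567]
 [  0.         425.62232049 212.65752844]
 [  0.           0.           1.        ]] [ 2.1336659  -2.14480639  0.18107188] [ 66.89278903 582.71801817 974.21979917]
top rotor []
top stand [([278.6, 243.2], 0.82)]
top blue_clip_centre [([281.9, 233.0], 0.72), ([400.8, 209.0], 0.64), ([402.6, 265.0], 0.6)]
top red_clip_centre [([403.1, 262.5], 0.43)]
top screwdriver [([306.2, 133.6], 0.7)]
top tape_roll [([134.9, 273.2], 0.56)]
top control_board [([148.0, 172.2], 0.86)]
top mark [([282.3, 234.1], 0.77)]
```

```bash
python3 -c "
import cv2
for n in ('scene','top'):
    a=cv2.imread(f'pics/{n}0.png'); cv2.imwrite(f'pics/{n}0b.png',cv2.resize(a,(800,600),interpolation=3))"
```

```text
(no output)
```

View pics/scene0b.png

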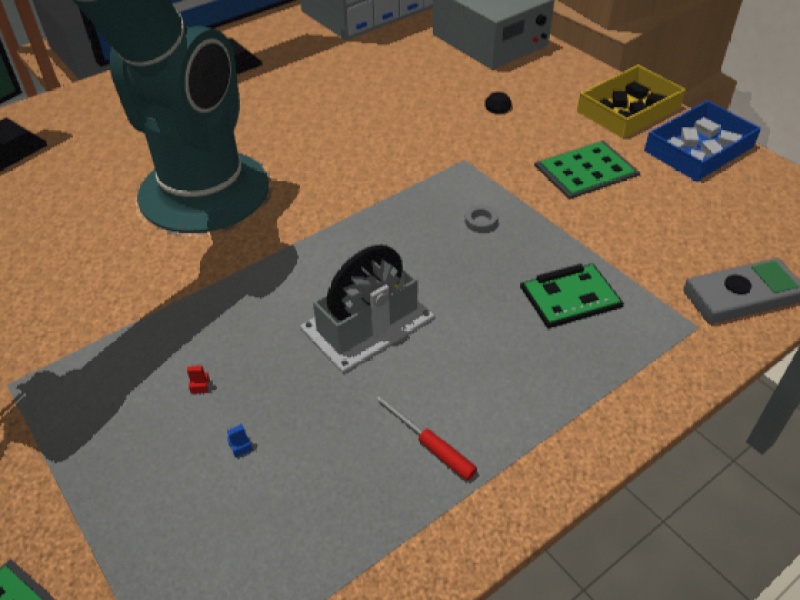

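View pics/top0b.png

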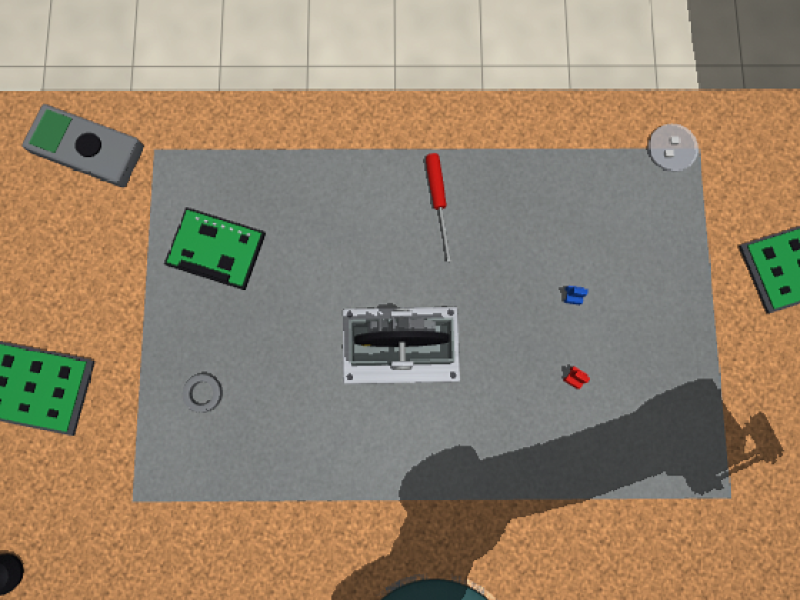

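```bash
cat > h.py <<'E'
from plant import *
import cv2, numpy as np
from scipy.spatial.transform import Rotation as R
def ray(p,px):
    Rm=cv2.Rodrigues(np.array(p["rvec"],float))[0]; t=np.array(p["tvec"],float).ravel()
    d=Rm.T@np.linalg.inv(p["K"])@np.array([px[0],px[1],1.]); return -Rm.T@t,d
def atz(p,px,z):
    c,d=ray(p,px); return c+d*(z-c[2])/d[2]
def proj(p,X):
    return cv2.projectPoints(np.atleast_2d(np.array(X,float)),np.array(p["rvec"],float),np.array(p["tvec"],float),p["K"],None)[0].reshape(-1,2)
def tri(rs):
    A=0;b=0
    for c,d in rs:
        d=d/np.linalg.norm(d);M=np.eye(3)-np.outer(d,d);A=A+M;b=b+M@c
    return np.linalg.solve(A,b)
def crop(p,box,name,s,pts=None):
    x0,y0,x1,y1=box; a=cv2.resize(p["frame"][y0:y1,x0:x1,::-1],None,fx=s,fy=s,interpolation=cv2.INTER_CUBIC)
    if pts is not None:
        for q in pts: cv2.circle(a,(int((q[0]-x0+.5)*s),int((q[1]-y0+.5)*s)),2,(255,0,255),-1)
    cv2.imwrite("pics/"+name,a)
E
python3 - <<'E'
from h import *
t=grab_frame("top"); s=grab_frame("scene")
crop(t,(230,200,430,290),"t1.png",4); crop(s,(120,160,320,330),"s1.png",4)
for n,a,b in (("blue",(402,206),(167,307)),("red",(403,263.5),(138.5,265))):
    print(n,tri([ray(t,a),ray(s,b)]),atz(t,a,30),atz(s,b,25))
# blue / red masks
for p,n in((t,"t"),(s,"s")):
    f=p["frame"].astype(int)
    for c,m in(("blue",(f[...,2]>f[...,0]+50)&(f[...,2]>f[...,1]+30)),("red",(f[...,0]>f[...,1]+80)&(f[...,0]>f[...,2]+80))):
        k,l,st,ce=cv2.connectedComponentsWithStats(m.astype(np.uint8))
        print(n,c,[(st[i].tolist(),ce[i].round(1).tolist()) for i in range(1,k) if 15<st[i][4]<400])
    m=(f[...,0]>f[...,2]*1.5)&(f[...,1]>f[...,2]*1.35)
    ys,xs=np.nonzero(m[180:270,215:330] if n=="t" else m[170:245,210:305]);
    print("yellow",list(zip(xs+(215 if n=="t" else 210),ys+(180 if n=="t" else 170)))[:20])
E
```

```text
blue [ 602.77085124 -250.64327223   18.0894123 ] [ 600.98597563 -246.30247108   30.        ] [ 606.98368387 -252.61269826   25.        ]
red [ 460.78699695 -246.07817972   17.60335826] [ 460.87914512 -241.15099941   30.        ] [ 465.95785178 -248.58549424   25.        ]
t blue [([395, 200, 17, 13, 162], [402.7, 205.9])]
t red [([299, 107, 13, 39, 341], [304.9, 126.0]), ([400, 257, 13, 11, 67], [406.3, 262.2]), ([396, 261, 12, 11, 60], [401.3, 266.8])]
yellow [(np.int64(253), np.int64(241)), (np.int64(254), np.int64(241)), (np.int64(255), np.int64(241)), (np.int64(256), np.int64(241)), (np.int64(257), np.int64(241)), (np.int64(258), np.int64(241)), (np.int64(259), np.int64(241))]
s blue [([159, 297, 17, 23, 251], [166.7, 307.9])]
s red [([131, 256, 10, 5, 38], [135.7, 257.7]), ([132, 266, 13, 6, 49], [137.3, 268.9])]
yellow [(np.int64(277), np.int64(178)), (np.int64(275), np.int64(179)), (np.int64(247), np.int64(186)), (np.int64(244), np.int64(190)), (np.int64(278), np.int64(198)), (np.int64(276), np.int64(199)), (np.int64(277), np.int64(199)), (np.int64(278), np.int64(199)), (np.int64(276), np.int64(200)), (np.int64(277), np.int64(200)), (np.int64(278), np.int64(200)), (np.int64(277), np.int64(201))]
```

View pics/t1.png

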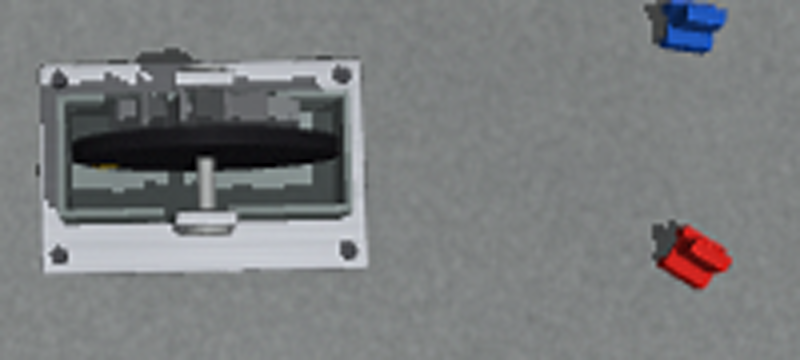

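View pics/s1.png

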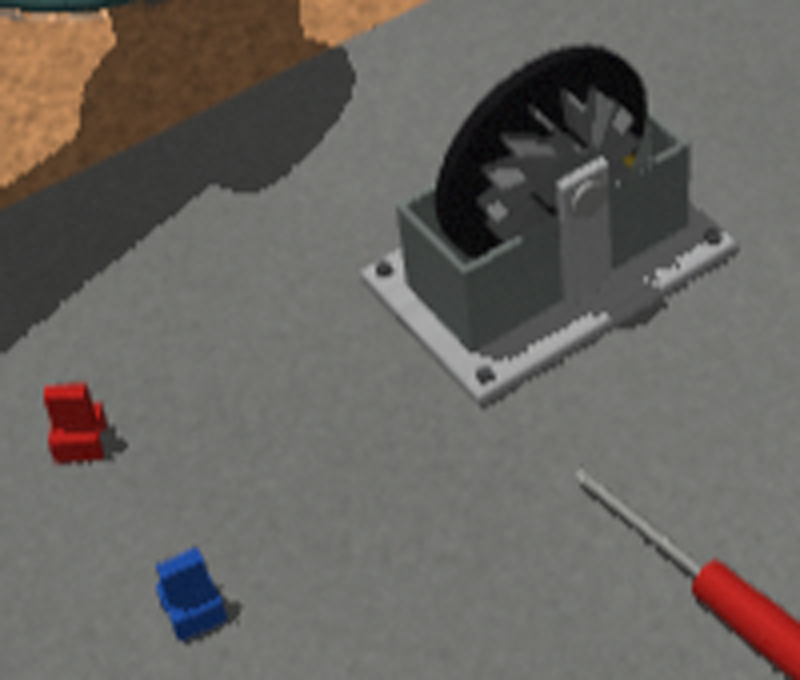

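```bash
cat > stand.py <<'E'
from h import *
from scipy.optimize import least_squares
t=grab_frame("top"); s=grab_frame("scene")
def tc(u,v):return ((u+.5)/4-.5+230,(v+.5)/4-.5+200)
def sc(u,v):return ((u+.5)/4-.5+120,(v+.5)/4-.5+160)
obs=[(t,(65,100,0),tc(40,65)),(t,(65,-100,0),tc(362,60)),(t,(-65,-100,0),tc(368,267)),(t,(-65,100,0),tc(44,273)),
(t,(35,84,85),tc(58,93)),(t,(35,-84,85),tc(352,93)),(t,(-35,84,85),tc(58,220)),(t,(-35,-84,85),tc(353,217)),
(s,(-65,-100,0),sc(360,270)),(s,(65,-100,0),sc(485,405)),(s,(65,100,0),sc(738,240)),
(s,(-35,-84,85),sc(400,207)),(s,(35,-84,85),sc(467,272)),(s,(35,84,85),sc(690,148))]
def f(q):
    r=[]
    for p,X,o in obs:
        X=np.array(X,float)
        if X[2]==0:X[2]=q[3]
        c,sn=np.cos(q[2]),np.sin(q[2])
        W=[q[0]+c*X[0]-sn*X[1],q[1]+sn*X[0]+c*X[1],X[2]]
        r+=list(proj(p,W)[0]-o)
    return r
q=least_squares(f,[500,0,0,8],loss="soft_l1"); print(q.x,np.array(q.fun).reshape(-1,2).round(1).tolist())
x,y,a,_=q.x
def W(l): 
    c,sn=np.cos(a),np.sin(a); return np.array([x+c*l[0]-sn*l[1],y+sn*l[0]+c*l[1],l[2]])
th=np.linspace(0,2*np.pi,60)
ring=[W((xx,75*np.sin(k),100+75*np.cos(k))) for xx in(5,-5) for k in th]
crop(t,(230,200,430,290),"t2.png",4,proj(t,ring)); crop(s,(120,160,320,330),"s2.png",4,proj(s,ring))
# mark angle
for k in np.arange(80,126,5):
    k=np.radians(k); # position toward +y
    print(round(np.degrees(k)),proj(t,W((-5,70*np.sin(k),100+70*np.cos(k)))).round(1),proj(s,W((5,69*np.sin(k),100+69*np.cos(k)))).round(1))
print("rim_top",W((0,0,175)))
E
python3 stand.py
```

```text
[5.18648800e+02 5.19278260e+01 1.47359337e-02 7.13331002e+00] [[0.2, -0.1], [-0.2, -0.4], [0.3, 0.3], [-0.5, 0.5], [0.1, 0.4], [-0.5, -1.0], [0.3, -0.8], [0.4, -1.6], [0.1, 0.4], [-0.9, -1.2], [0.5, 0.7], [-0.6, -1.4], [-0.4, -0.4], [0.3, -1.9]]
80 [[250.3 239.3]] [[279.5 183. ]]
85 [[250.1 239.6]] [[279.8 184.6]]
90 [[250.1 239.9]] [[279.9 186.3]]
95 [[250.4 240.1]] [[279.8 188.1]]
100 [[250.9 240.4]] [[279.6 190. ]]
105 [[251.6 240.6]] [[279.2 192. ]]
110 [[252.5 240.9]] [[278.6 194. ]]
115 [[253.6 241.1]] [[277.9 196. ]]
120 [[255.  241.3]] [[277.1 198. ]]
125 [[256.5 241.5]] [[276.1 200. ]]
rim_top [518.64880002  51.92782596 175.        ]
```

```bash
python3 - <<'E'
import cv2,numpy as np
a=cv2.imread("pics/t2.png");b=cv2.imread("pics/s2.png")
b=b[0:340,300:780]; a=a[0:300,0:480]
cv2.imwrite("pics/c2.png",np.vstack([a,b]))
E
```

```text
(no output)
```

View pics/c2.png

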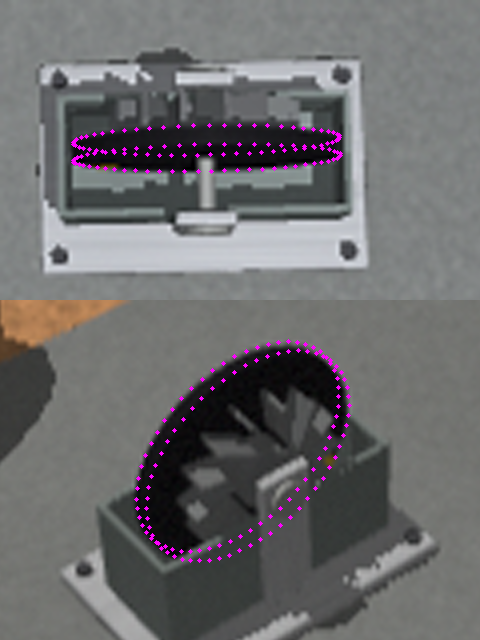

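```bash
cat > st.py <<'E'
from h import *
import sys
def rel(target,Rt,grip=None):
    s=read_state(); r=R.from_quat(s["eef_rot"])
    d=r.inv().apply(np.array(target)-s["ee_pos"]); rv=(r.inv()*Rt).as_rotvec(); return d.round(1),rv.round(3)
E
python3 - <<'E'
from st import *
s=read_state(); print(R.from_quat(s["eef_rot"]).as_matrix().round(3),s["time"])
yaw=0.0147
for sg in (1,-1):
    X=np.array([np.cos(yaw),np.sin(yaw),0])*sg; Y=np.array([0,0,-1.]); Z=np.cross(X,Y)
    print(rel((518.6,51.9,250),R.from_matrix(np.c_[X,Y,Z])))
E
```

```text
[[ 0.405 -0.     0.914]
 [-0.914  0.     0.405]
 [-0.    -1.    -0.   ]] 1.1
(array([-462.5,  -44.5,  495.2]), array([-0.   , -1.169, -0.   ]))
(array([-462.5,  -44.5,  495.2]), array([ 0.   ,  1.973, -0.   ]))
```

```bash
python3 -m handwheel '[[-40,-70,40,0,-0.1,0,0],[-75,-75,80,0,-0.2,0,0],[-110,-75,120,0,-0.3,0,0],[-150,-75,160,0,-0.4,0,0],[-190,-75,203,0,-0.5,0,0],[-230,-75,246,0,-0.6,0,0],[-270,-75,289,0,-0.7,0,0],[-310,-75,332,0,-0.8,0,0],[-350,-75,375,0,-0.9,0,0],[-390,-75,418,0,-1.0,0,0],[-430,-75,460,0,-1.1,0,0],[-462,-75,495,0,-1.169,0,0]]'; python3 - <<'E'
from st import *
s=read_state(); print(s["joint_pos"].round(2))
yaw=0.0147
X=np.array([np.cos(yaw),np.sin(yaw),0]);A=np.array([518.6,51.9,100]);Yh=np.array([-np.sin(yaw),np.cos(yaw),0])
for deg in (0,40):
  for r in (110,61):
    k=np.radians(deg); n=Yh*np.sin(k)+np.array([0,0,np.cos(k)])
    print(deg,r,rel(A+n*r,R.from_matrix(np.c_[X,-n,np.cross(X,-n)])))
t=grab_frame("top"); print(proj(t,A+[0,0,160])); crop(t,(200,160,400,310),"t3.png",4)
E
```

```text
time: 2.6
ee_pos: [519.1, 53.5, 280.7]
eef_rot: [-0.707, -0.007, 0.006, 0.707]
contact_force: [0.6, -0.7, -0.6]
width: 46.8
[ 0.39  0.21 -0.63  1.76  0.13  1.21 -0.26]
0 110 (array([-0.6, 70.7, -1.6]), array([-0.   ,  0.004,  0.001]))
0 61 (array([ -0.6, 119.7,  -1.6]), array([-0.   ,  0.004,  0.001]))
40 110 (array([-0.3, 96.5, 69.1]), array([-0.698,  0.003,  0.002]))
40 61 (array([ -0.5, 134. ,  37.6]), array([-0.698,  0.003,  0.002]))
[[282.76990005 228.095163  ]]
```

View pics/t3.png

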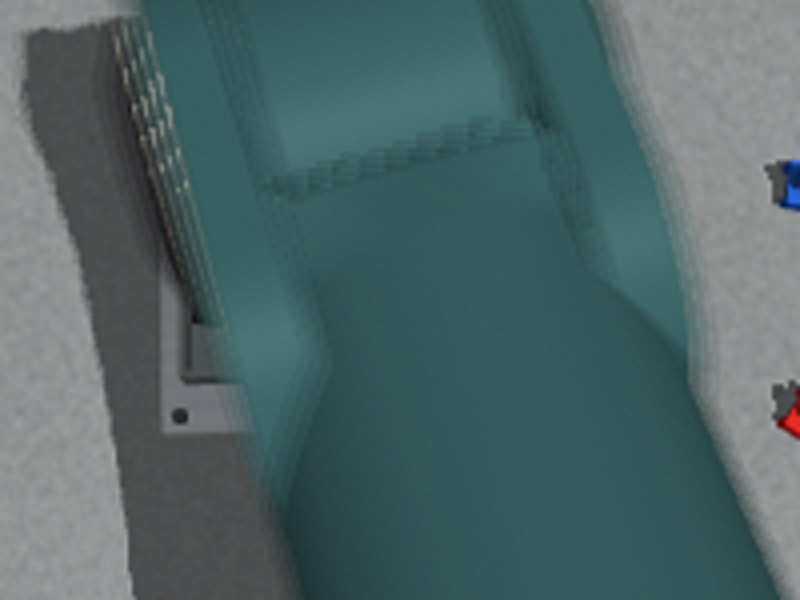

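```bash
python3 -m handwheel '[[0,0,20,-0.15,0,0,0],[0,10,45,-0.3,0,0,0],[0,40,69,-0.45,0,0,0],[0,70,69,-0.6,0,0,0],[-0.3,96,69,-0.698,0.003,0.002,0],[-0.3,96,69,-0.698,0.003,0.002,0],[-0.5,115,53,-0.698,0.003,0.002,0],[-0.5,134,37.6,-0.698,0.003,0.002,0],[-0.5,134,37.6,-0.698,0.003,0.002,0]]'; cat > a.py <<'E'
from st import *
yaw=0.0147
X=np.array([np.cos(yaw),np.sin(yaw),0]);A=np.array([518.6,51.9,100]);Yh=np.array([-np.sin(yaw),np.cos(yaw),0])
def pose(deg,r):
    k=np.radians(deg); n=Yh*np.sin(k)+np.array([0,0,np.cos(k)])
    return A+n*r,R.from_matrix(np.c_[X,-n,np.cross(X,-n)])
E
python3 - <<'E'
from a import *
s=read_state(); print(s["joint_pos"].round(2),rel(*pose(40,61)))
p=grab_frame("scene"); crop(p,(160,80,360,230),"s3.png",4)
E
```

```text
time: 3.78
ee_pos: [519.1, 95.1, 147.7]
eef_rot: [0.905, 0.009, -0.004, -0.424]
contact_force: [-0.2, 1.0, 1.1]
width: 46.8
[-0.18  0.59 -0.55  1.77  0.81  1.47 -1.05] (array([-1.2,  3.3, -2.5]), array([-0.004,  0.004,  0.004]))
```

View pics/s3.png

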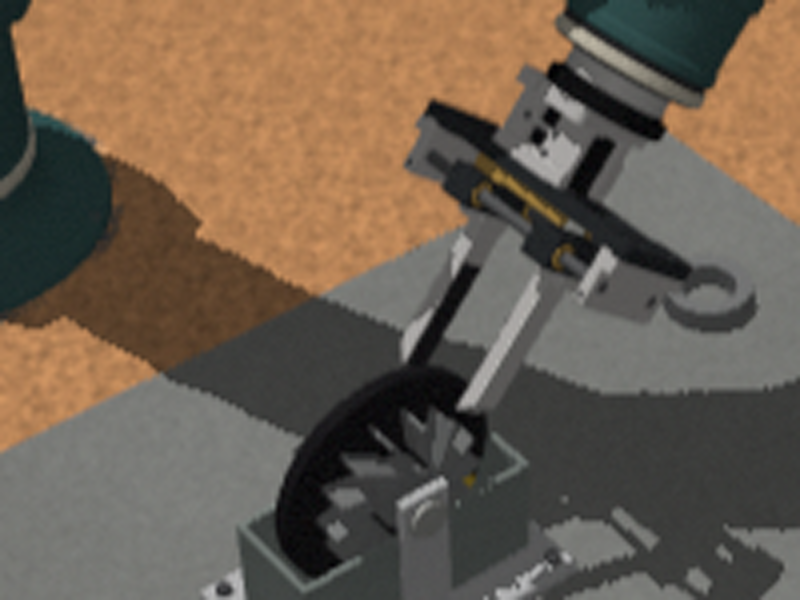

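```bash
python3 -m handwheel '[[-1,3,-2.5,0,0,0,0],[-1,3,-2.5,0,0,0,-0.5],[-1,3,-2.5,0,0,0,-1],[-1,3,-2.5,0,0,0,-1],[-1,3,-2.5,0,0,0,-1],[-1,3,-2.5,0,0,0,-1]]';python3 - <<'E'
from a import *
s=read_state()
d=s["ee_pos"]-A; k=np.degrees(np.arctan2(d@Yh,d[2])); r=np.hypot(d@Yh,d[2]); print(k,r,d@X,s["contact_force"])
for j in range(1,13): print(rel(*pose(40-80*min(j/11,1),r)))
E
```

```text
time: 4.58
ee_pos: [518.6, 92.6, 147.5]
eef_rot: [0.905, 0.01, -0.004, -0.425]
contact_force: [1.0, 0.5, -0.2]
width: 9.8
40.54749256655495 62.56297511508972 0.5577736200920195 [ 0.95865202  0.52533003 -0.23088524]
(array([-0.6,  0.5, -8.5]), array([0.123, 0.004, 0.005]))
(array([ -0.6,   1.9, -16.3]), array([0.249, 0.005, 0.005]))
(array([ -0.7,   4.4, -23.9]), array([0.376, 0.005, 0.005]))
(array([ -0.7,   7.7, -31. ]), array([0.503, 0.005, 0.005]))
(array([ -0.8,  12. , -37.7]), array([0.63 , 0.006, 0.004]))
(array([ -0.8,  17.1, -43.8]), array([0.757, 0.006, 0.004]))
(array([ -0.9,  22.9, -49.3]), array([0.884, 0.006, 0.004]))
(array([ -0.9,  29.3, -53.9]), array([1.011, 0.006, 0.003]))
(array([ -1. ,  36.3, -57.7]), array([1.138, 0.007, 0.003]))
(array([ -1. ,  43.7, -60.5]), array([1.265, 0.007, 0.002]))
(array([ -1.1,  51.4, -62.4]), array([1.392, 0.007, 0.002]))
(array([ -1.1,  51.4, -62.4]), array([1.392, 0.007, 0.002]))
```

```bash
python3 -m handwheel '[[0,0.5,-8.5,0.123,0,0,-1],[0,1.9,-16.3,0.249,0,0,-1],[0,4.4,-23.9,0.376,0,0,-1],[0,7.7,-31,0.503,0,0,-1],[0,12,-37.7,0.63,0,0,-1],[0,17.1,-43.8,0.757,0,0,-1]]';python3 - <<'E'
from a import *
s=read_state()
d=s["ee_pos"]-A; k=np.degrees(np.arctan2(d@Yh,d[2])); r=np.hypot(d@Yh,d[2]); print(k,r,d@X,s["contact_force"],s["joint_pos"].round(2))
for j in range(1,8): print(rel(*pose(k-(k+40)*min(j/5,1),62.5)))
E
```

```text
time: 5.32
ee_pos: [519.3, 48.3, 163.0]
eef_rot: [-0.683, -0.008, 0.007, 0.73]
contact_force: [-6.5, 4.6, -21.1]
width: 9.9
-3.2956283247206475 63.09999814822003 0.6198904494597175 [ -6.46048138   4.56369376 -21.14046689] [ 0.52  0.37 -0.76  1.9   0.22  0.97 -0.31]
(array([-0.7,  1. , -8. ]), array([0.118, 0.007, 0.002]))
(array([ -0.7,   2.5, -15.9]), array([0.246, 0.007, 0.001]))
(array([ -0.8,   4.9, -23.5]), array([0.375, 0.008, 0.001]))
(array([ -0.9,   8.3, -30.7]), array([0.503, 0.008, 0.   ]))
(array([ -0.9,  12.6, -37.5]), array([ 0.631,  0.008, -0.   ]))
(array([ -0.9,  12.6, -37.5]), array([ 0.631,  0.008, -0.   ]))
(array([ -0.9,  12.6, -37.5]), array([ 0.631,  0.008, -0.   ]))
```

```bash
python3 -m handwheel '[[0,0.5,-8,0.118,0,0,-1],[0,2,-16,0.246,0,0,-1],[0,4.4,-23.5,0.375,0,0,-1],[0,7.8,-30.7,0.503,0,0,-1],[0,12,-37.5,0.631,0,0,-1],[0,12,-37.5,0.631,0,0,-1],[0,12,-37.5,0.631,0,0,-1]]';python3 - <<'E'
from a import *
s=read_state()
d=s["ee_pos"]-A; k=np.degrees(np.arctan2(d@Yh,d[2])); r=np.hypot(d@Yh,d[2]); print(k,r,d@X,s["contact_force"],s["joint_pos"].round(2))
p=grab_frame("scene"); crop(p,(160,80,360,230),"s4.png",4)
print(proj(p,[pose(q,75)[0] for q in (0,20,40,42,45)]))
E
```

```text
time: 6.2
ee_pos: [519.8, 10.9, 148.4]
eef_rot: [-0.424, -0.005, 0.009, 0.906]
contact_force: [-6.5, -10.6, 7.0]
width: 9.7
-40.234732836810366 63.42155812146179 0.5484240603667938 [ -6.48413751 -10.6497236    7.00092412] [ 1.    0.66 -0.92  1.86 -0.21  1.    0.31]
[[254.52138106 174.82355167]
 [263.51860968 171.48997501]
 [271.34644408 171.4776403 ]
 [272.02590457 171.65761687]
 [273.00333828 171.98705397]]
```

View pics/s4.png

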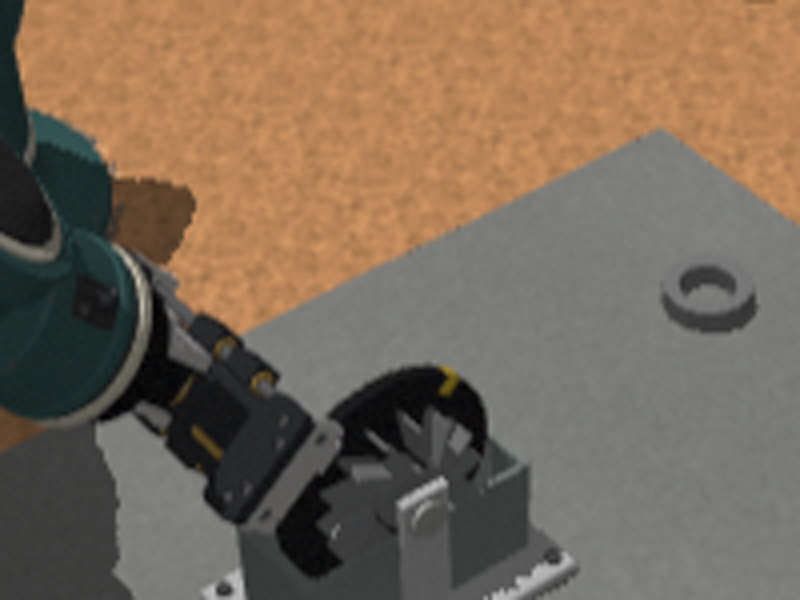

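```bash
python3 -m handwheel '[[0,0,0,0,0,0,-0.5],[0,0,0,0,0,0,0],[0,0,0,0,0,0,0],[0,-15,0,0,0,0,0],[0,-35,0,0,0,0,0],[0,-55,0,0,0,0,0],[0,-55,0,0,0,0,0]]'; cat > mark.py <<'E'
from a import *
from scipy.optimize import minimize_scalar
def yel(p,box=(225,155,330,270)):
    f=p["frame"].astype(int); x0,y0,x1,y1=box
    m=np.zeros(f.shape[:2],bool); g=f[y0:y1,x0:x1]
    m[y0:y1,x0:x1]=(g[...,0]>90)&(g[...,1]>70)&(g[...,0]>1.8*g[...,2])&(g[...,1]>1.5*g[...,2])
    k,l,st,ce=cv2.connectedComponentsWithStats(m.astype(np.uint8))
    return [(st[i].tolist(),ce[i].round(2).tolist()) for i in range(1,k) if st[i][4]>3]
def pt(deg,r,x): return pose(deg,r)[0]+X*x
def rim(p,dx=0,xs=5):
    return proj(p,[pt(q,75,xs) for q in range(-60,61,3)])
E
python3 - <<'E'
from mark import *
s=read_state(); print(s["ee_pos"],s["contact_force"])
p=grab_frame("scene"); print(yel(p)); t=grab_frame("top"); print(yel(t))
print("scene face r69:",[(q,proj(p,pt(q,69,5))[0].round(1)) for q in (34,37,40,43,46)])
crop(p,(220,155,300,215),"s5.png",10,rim(p)); crop(t,(220,190,340,280),"t5.png",6,np.vstack([rim(t),rim(t,0,-5)]))
E
```

```text
time: 7.12
ee_pos: [521.2, -25.5, 191.8]
eef_rot: [-0.425, -0.006, 0.008, 0.905]
contact_force: [-0.7, 0.3, -1.4]
width: 46.8
[521.21680337 -25.53560537 191.7584032 ] [-0.67868631  0.26858804 -1.41306471]
[([225, 155, 9, 5, 19], [228.11, 156.58]), ([271, 172, 3, 6, 13], [271.92, 174.38])]
[([256, 232, 6, 6, 24], [257.83, 234.92])]
scene face r69: [(34, array([269.4, 174.4])), (37, array([270.4, 174.6])), (40, array([271.4, 174.7])), (43, array([272.3, 175. ])), (46, array([273.2, 175.3]))]
```

View pics/s5.png

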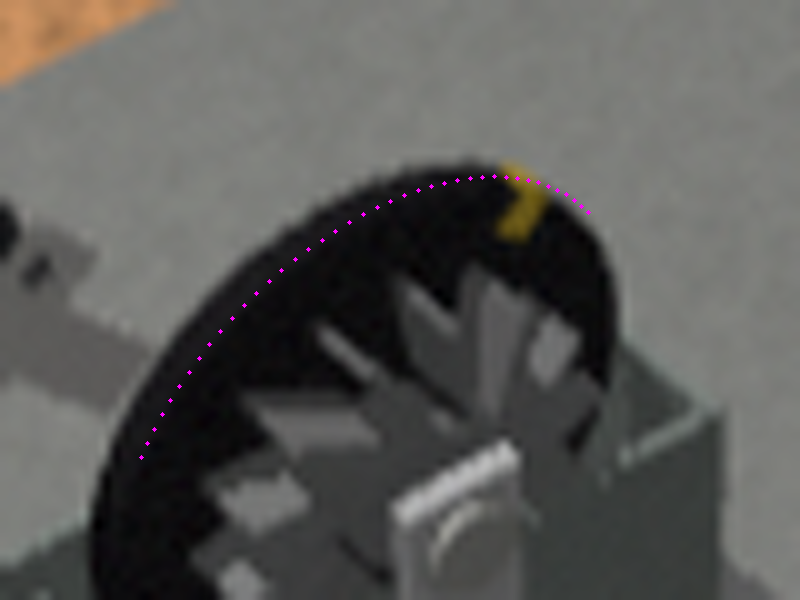

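View pics/t5.png

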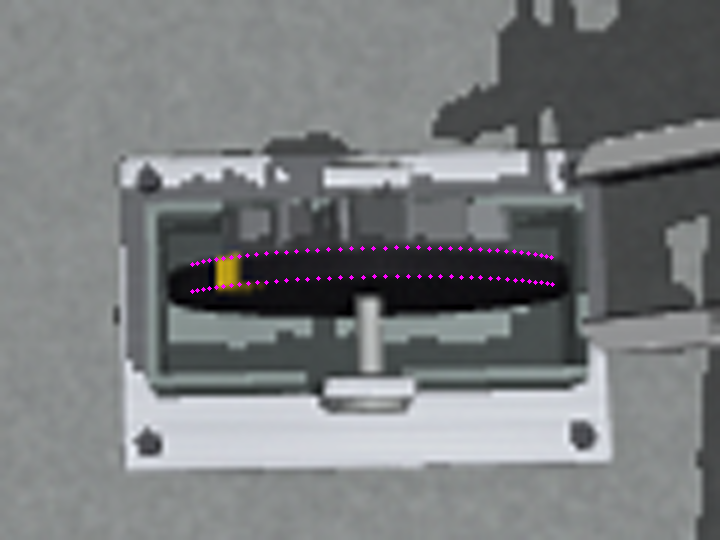

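```bash
cat >> mark.py <<'E'
def angtop(p,u):
    qs=np.arange(-70,70,.25); us=[proj(p,pt(q,75,0))[0][0] for q in qs]
    return qs[np.argmin(abs(np.array(us)-u))]
E
python3 - <<'E'
from mark import *
t=grab_frame("top"); print(angtop(t,257.3),angtop(t,257.8),yel(t))
# rim extents check at 90deg
f=t["frame"].astype(int).sum(2); row=f[238]; print([ (i,row[i]) for i in list(range(243,254))+list(range(310,320))], proj(t,[pt(90,75,0),pt(-90,75,0)]))
print(rel(*pose(0,110)),rel(*pose(25,110)))
E
```

```text
43.75 42.5 [([256, 232, 4, 6, 22], [257.59, 234.73])]
[(243, np.int64(311)), (244, np.int64(368)), (245, np.int64(435)), (246, np.int64(245)), (247, np.int64(202)), (248, np.int64(60)), (249, np.int64(39)), (250, np.int64(52)), (251, np.int64(52)), (252, np.int64(52)), (253, np.int64(53)), (310, np.int64(43)), (311, np.int64(41)), (312, np.int64(36)), (313, np.int64(27)), (314, np.int64(58)), (315, np.int64(150)), (316, np.int64(197)), (317, np.int64(209)), (318, np.int64(320)), (319, np.int64(327))] [[247.90430479 237.72230141]
 [314.43416483 236.41172915]]
(array([ 0.1, 33.5, 70.6]), array([-0.695,  0.008, -0.001])) (array([ 0.5, 71.2, 99.7]), array([-1.131e+00,  8.000e-03,  1.000e-03]))
```

```bash
python3 - <<'E'
from a import *
for q,r in ((-30,117),(-20,117),(-10,117),(0,117),(10,117),(22,117),(22,117),(22,90),(22,62.5)): print([*map(list,rel(*pose(q,r)))])
E
```

```text
[[np.float64(-0.3), np.float64(2.7), np.float64(20.2)], [np.float64(-0.171), np.float64(0.007), np.float64(-0.003)]]
[[np.float64(-0.2), np.float64(7.9), np.float64(39.9)], [np.float64(-0.346), np.float64(0.007), np.float64(-0.003)]]
[[np.float64(-0.0), np.float64(16.5), np.float64(58.4)], [np.float64(-0.521), np.float64(0.008), np.float64(-0.002)]]
[[np.float64(0.1), np.float64(28.1), np.float64(75.1)], [np.float64(-0.695), np.float64(0.008), np.float64(-0.001)]]
[[np.float64(0.3), np.float64(42.5), np.float64(89.6)], [np.float64(-0.87), np.float64(0.008), np.float64(-0.001)]]
[[np.float64(0.5), np.float64(62.7), np.float64(103.3)], [np.float64(-1.079), np.float64(0.008), np.float64(0.0)]]
[[np.float64(0.5), np.float64(62.7), np.float64(103.3)], [np.float64(-1.079), np.float64(0.008), np.float64(0.0)]]
[[np.float64(0.4), np.float64(75.5), np.float64(79.5)], [np.float64(-1.079), np.float64(0.008), np.float64(0.0)]]
[[np.float64(0.2), np.float64(88.5), np.float64(55.3)], [np.float64(-1.079), np.float64(0.008), np.float64(0.0)]]
```

```bash
python3 -m handwheel '[[0,2.7,20,-0.171,0,0,0],[0,8,40,-0.346,0,0,0],[0,16.5,58.4,-0.521,0.008,0,0],[0,28,75,-0.695,0.008,0,0],[0,42.5,89.6,-0.87,0.008,0,0],[0.5,62.7,103.3,-1.079,0.008,0,0],[0.5,62.7,103.3,-1.079,0.008,0,0],[0.5,62.7,103.3,-1.079,0.008,0,0],[0.4,75.5,79.5,-1.079,0.008,0,0],[0.2,88.5,55.3,-1.079,0.008,0,0],[0.2,88.5,55.3,-1.079,0.008,0,0],[0.2,88.5,55.3,-1.079,0.008,0,0]]';python3 -c "
from a import *
print(rel(*pose(22,62.5)))
print(read_state()['contact_force'])
p=grab_frame('scene'); crop(p,(180,80,340,200),'s6.png',5)"
```

```text
time: 8.78
ee_pos: [518.5, 75.4, 158.8]
eef_rot: [0.829, 0.006, -0.004, -0.56]
contact_force: [0.9, -0.4, -0.2]
width: 46.7
(array([-0.3,  0.9,  0.2]), array([-0.001, -0.001,  0.001]))
[ 0.90348804 -0.35824538 -0.15761435]
```

View pics/s6.png

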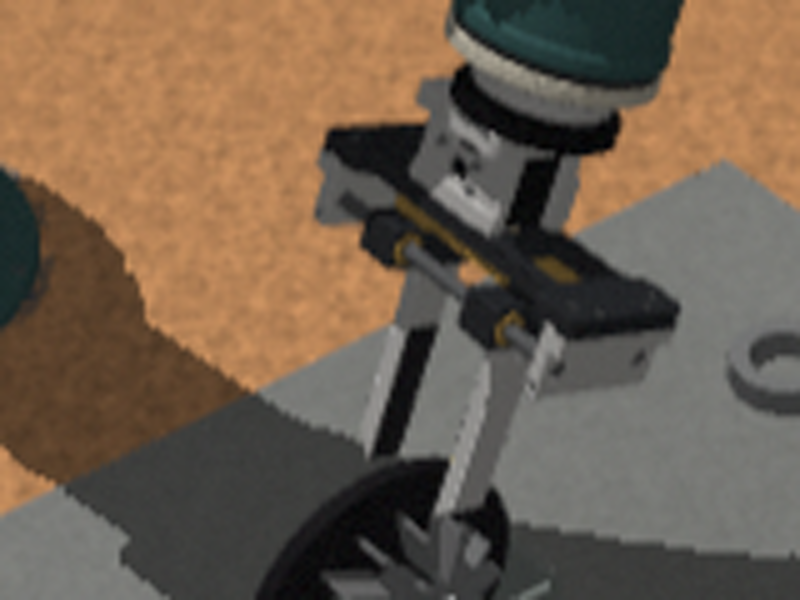

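Jaws straddle the rim on the +y side. Close, then stroke by 43°.

```bash
python3 -m handwheel '[[0,0.5,0,0,0,0,-0.5],[0,0.5,0,0,0,0,-1],[0,0.5,0,0,0,0,-1],[0,0.5,0,0,0,0,-1],[0,0.5,0,0,0,0,-1]]';python3 - <<'E'
from a import *
s=read_state()
d=s["ee_pos"]-A; k=np.degrees(np.arctan2(d@Yh,d[2])); r=np.hypot(d@Yh,d[2]); print(k,r,d@X,s["contact_force"])
for q in range(6,44,6): print(q,rel(*pose(k-q,r)))
print(rel(*pose(k-43,r)))
E
```

```text
time: 9.45
ee_pos: [518.8, 75.5, 158.6]
eef_rot: [0.829, 0.007, -0.003, -0.56]
contact_force: [2.0, -0.8, 0.6]
width: 9.1
21.969729388783843 63.159773566235735 0.5503631699734093 [ 2.0170199  -0.83403116  0.59456867]
6 (array([-0.5,  0.3, -6.6]), array([ 0.104, -0.001,  0.002]))
12 (array([ -0.5,   1.4, -13.1]), array([ 0.209, -0.   ,  0.002]))
18 (array([ -0.5,   3.1, -19.5]), array([ 0.314, -0.   ,  0.002]))
24 (array([ -0.5,   5.4, -25.7]), array([ 0.418, -0.   ,  0.002]))
30 (array([ -0.5,   8.4, -31.6]), array([ 0.523, -0.   ,  0.002]))
36 (array([ -0.5,  12. , -37.1]), array([ 0.628, -0.   ,  0.002]))
42 (array([ -0.5,  16.2, -42.3]), array([ 0.732, -0.   ,  0.002]))
(array([ -0.5,  16.9, -43.1]), array([ 0.75 , -0.   ,  0.002]))
```

```bash
python3 -m handwheel '[[0,0.3,-6.6,0.104,0,0,-1],[0,1.4,-13.1,0.209,0,0,-1],[0,3.1,-19.5,0.314,0,0,-1],[0,5.4,-25.7,0.418,0,0,-1],[0,8.4,-31.6,0.523,0,0,-1],[0,12,-37.1,0.628,0,0,-1],[0,16.9,-43.1,0.75,0,0,-1],[0,16.9,-43.1,0.75,0,0,-1],[0,16.9,-43.1,0.75,0,0,-1],[0,16.9,-43.1,0.75,0,0,-1]]';python3 - <<'E'
from mark import *
s=read_state()
d=s["ee_pos"]-A; k=np.degrees(np.arctan2(d@Yh,d[2])); r=np.hypot(d@Yh,d[2]); print(k,r,d@X,s["contact_force"])
p=grab_frame("scene"); print(yel(p)); t=grab_frame("top"); print(yel(t))
crop(p,(220,135,320,210),"s7.png",8,[proj(p,pt(0,75,0))[0],proj(p,pt(0,63,5))[0]])
crop(t,(220,190,340,280),"t7.png",6)
E
```

```text
time: 10.7
ee_pos: [519.5, 28.8, 159.2]
eef_rot: [-0.568, -0.005, 0.006, 0.823]
contact_force: [-3.4, -6.2, 7.8]
width: 9.4
-21.327984258387147 63.58093108873541 0.5776879500675471 [-3.38390078 -6.16368229  7.78424504]
[]
[([300, 223, 4, 2, 4], [301.5, 223.5]), ([279, 231, 6, 6, 34], [281.65, 233.38]), ([301, 242, 8, 1, 8], [304.5, 242.0])]
```

View pics/s7.png

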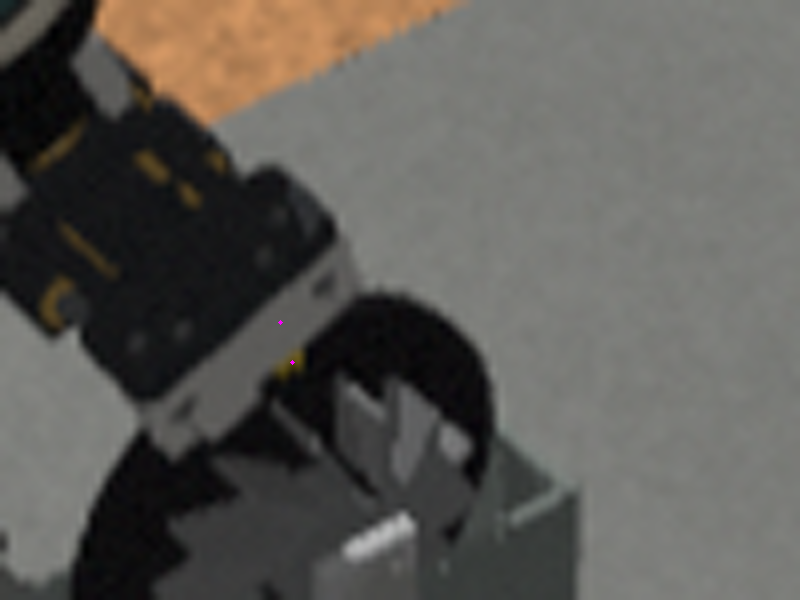

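```bash
python3 -m handwheel '[[0,0,0,0,0,0,-0.7],[0,0,0,0,0,0,-0.3],[0,0,0,0,0,0,0],[0,0,0,0,0,0,0],[0,-15,0,0,0,0,0],[0,-35,0,0,0,0,0],[0,-55,0,0,0,0,0],[0,-70,-10,0,0,0,0],[0,-70,-10,0,0,0,0]]';python3 - <<'E'
from mark import *
p=grab_frame("scene"); print(yel(p)); t=grab_frame("top"); y=yel(t); print(y, proj(t,pt(0,75,0)))
for a in y: print(angtop(t,a[1][0]))
print(proj(p,pt(0,69,5)))
crop(p,(220,135,320,210),"s8.png",8,[proj(p,pt(0,75,5))[0],proj(p,pt(0,63,5))[0]])
crop(t,(220,190,340,280),"t8.png",6)
E
```

```text
time: 11.92
ee_pos: [520.3, -7.0, 221.6]
eef_rot: [-0.568, -0.005, 0.005, 0.823]
contact_force: [-0.2, 0.9, -0.3]
width: 47.0
[([252, 174, 6, 7, 26], [254.69, 176.42])]
[([279, 231, 6, 6, 35], [281.57, 233.43]), ([325, 249, 5, 1, 5], [327.0, 249.0])] [[281.86166138 233.25963999]]
0.5
-70.0
[[255.93413606 177.90318429]]
```

View pics/s8.png

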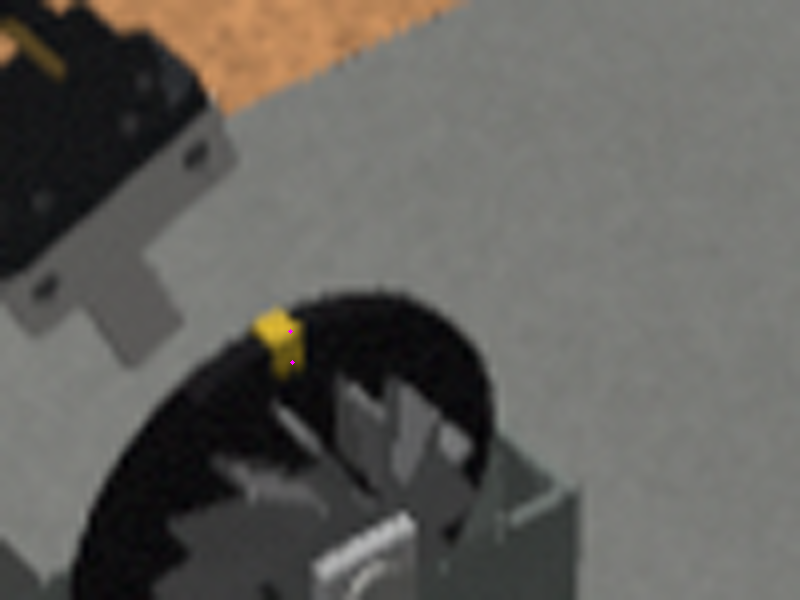

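View pics/t8.png

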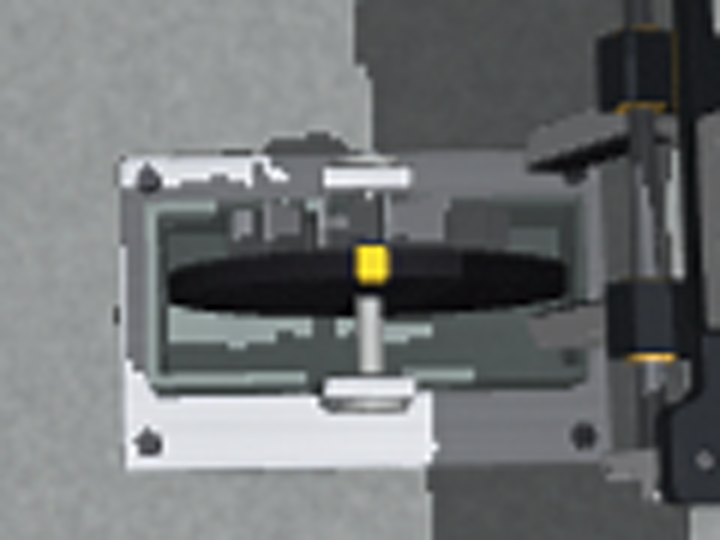

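```bash
python3 - <<'E'
from mark import *
p=grab_frame("scene"); t=grab_frame("top")
a=t["frame"][190:222,380:430,::-1]; b=p["frame"][288:328,145:195,::-1]
cv2.imwrite("pics/c9.png",np.vstack([cv2.resize(a,None,fx=8,fy=8,interpolation=cv2.INTER_CUBIC),cv2.resize(b,None,fx=8,fy=8,interpolation=cv2.INTER_CUBIC)]))
E
```

```text
(no output)
```

View pics/c9.png

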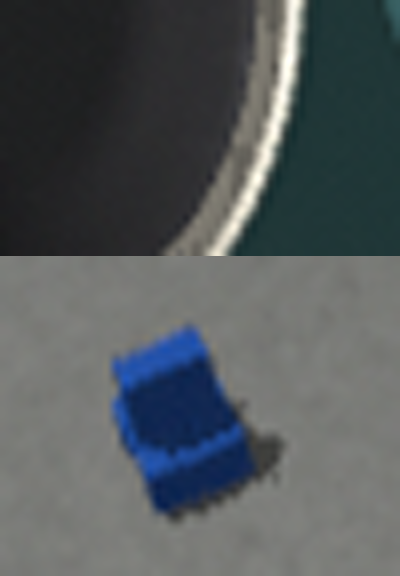

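```bash
cat > clipfit.py <<'E'
from mark import *
from scipy.optimize import differential_evolution
def box(x0,x1,y0,y1,z0,z1): return np.array([[x,y,z] for x in(x0,x1) for y in(y0,y1) for z in(z0,z1)],float)
PARTS=[box(-14,-8,-14,14,0,14),box(8,14,-14,14,0,14),box(-14,14,-14,14,14,20),box(-5,5,-12,12,20,50)]
def bmask(f):
    f=f.astype(int); return (f[...,2]>f[...,0]+35)&(f[...,2]>f[...,1]+20)
def sil(p,q,roi,S=4):
    x0,y0,x1,y1=roi; m=np.zeros(((y1-y0)*S,(x1-x0)*S),np.uint8)
    c,s=np.cos(q[2]),np.sin(q[2]); M=np.array([[c,-s,0],[s,c,0],[0,0,1]])
    for b in PARTS:
        u=(proj(p,b@M.T+[q[0],q[1],0])-[x0,y0]+.5)*S-.5
        cv2.fillConvexPoly(m,cv2.convexHull(u.round().astype(np.int32)),255)
    return cv2.resize(m,(x1-x0,y1-y0),interpolation=cv2.INTER_AREA)/255.
E
python3 - <<'E'
from clipfit import *
p=grab_frame("scene"); t=grab_frame("top")
t["frame"]=cv2.imread("pics/top0.png")[:,:,::-1]
V=[(t,(385,190,425,225)),(p,(145,285,195,330))]
for use in (V[:1],V[1:],V):
    D=[(c,r,bmask(c["frame"])[r[1]:r[3],r[0]:r[2]]) for c,r in use]
    f=lambda q:sum(np.abs(sil(c,q,r)-m).sum() for c,r,m in D)
    o=differential_evolution(f,[(585,620),(-270,-230),(-np.pi/2,np.pi/2)],seed=1,maxiter=60,popsize=12); print(o.x.round(3),o.fun,[m.sum() for *_,m in D])
a=t["frame"][190:225,385:425,::-1]; a=cv2.resize(a,None,fx=12,fy=12,interpolation=cv2.INTER_CUBIC)
e=cv2.resize(sil(t,o.x,V[0][1]),None,fx=12,fy=12)>.5
ct,_=cv2.findContours(e.astype(np.uint8),0,1); cv2.drawContours(a,ct,-1,(0,255,255),1); cv2.imwrite("pics/f1.png",a)
E
```

```text
[ 6.04094e+02 -2.51546e+02 -1.25000e-01] 12.792156862745099 [np.int64(171)]
[ 6.04642e+02 -2.53053e+02 -1.61000e-01] 17.788235294117648 [np.int64(273)]
[ 6.04171e+02 -2.52424e+02 -1.61000e-01] 35.98823529411764 [np.int64(171), np.int64(273)]
```

View pics/f1.png

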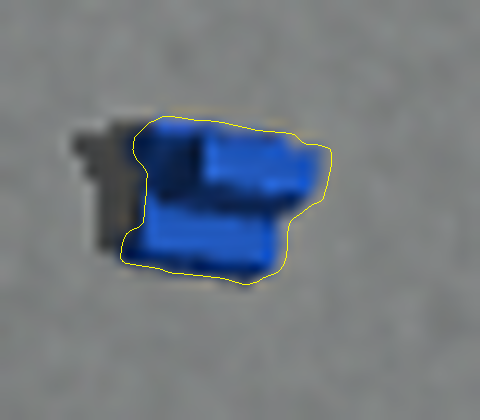

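```bash
python3 - <<'E'
from a import *
def down(yaw):
    Xc=np.array([np.cos(yaw),np.sin(yaw),0]); Y=np.array([0,0,-1.]); return R.from_matrix(np.c_[Xc,Y,np.cross(Xc,Y)])
for z in (220,120): print([*map(list,rel((604.2,-252,z),down(-0.145)))])
E
```

```text
[[np.float64(80.7), np.float64(-87.6), np.float64(-232.4)], [np.float64(-0.363), np.float64(0.159), np.float64(-0.028)]]
[[np.float64(80.5), np.float64(5.9), np.float64(-268.0)], [np.float64(-0.363), np.float64(0.159), np.float64(-0.028)]]
```

```bash
python3 -m handwheel '[[13,-15,-39,-0.06,0.026,-0.005,0],[27,-29,-77,-0.12,0.053,-0.01,0],[40,-44,-116,-0.18,0.08,-0.014,0],[54,-58,-155,-0.24,0.106,-0.019,0],[67,-73,-194,-0.3,0.13,-0.023,0],[80.7,-87.6,-232,-0.363,0.159,-0.028,0],[80.7,-60,-243,-0.363,0.159,-0.028,0],[80.6,-27,-256,-0.363,0.159,-0.028,0],[80.5,5.9,-268,-0.363,0.159,-0.028,0],[80.5,5.9,-268,-0.363,0.159,-0.028,0],[80.5,5.9,-268,-0.363,0.159,-0.028,0]]'; python3 - <<'E'
from clipfit import *
def down(yaw):
    Xc=np.array([np.cos(yaw),np.sin(yaw),0]); Y=np.array([0,0,-1.]); return R.from_matrix(np.c_[Xc,Y,np.cross(Xc,Y)])
for z in (120,23.5): print([*map(list,rel((604.2,-252,z),down(-0.145)))])
p=grab_frame("scene"); crop(p,(90,230,250,350),"s10.png",5)
E
```

```text
time: 13.6
ee_pos: [604.9, -251.8, 121.2]
eef_rot: [-0.705, 0.051, -0.051, 0.705]
contact_force: [0.2, 0.3, 0.3]
width: 47.2
[[np.float64(-0.6), np.float64(1.2), np.float64(-0.3)], [np.float64(-0.0), np.float64(0.0), np.float64(0.001)]]
[[np.float64(-0.7), np.float64(97.7), np.float64(-0.3)], [np.float64(-0.0), np.float64(0.0), np.float64(0.001)]]
```

View pics/s10.png

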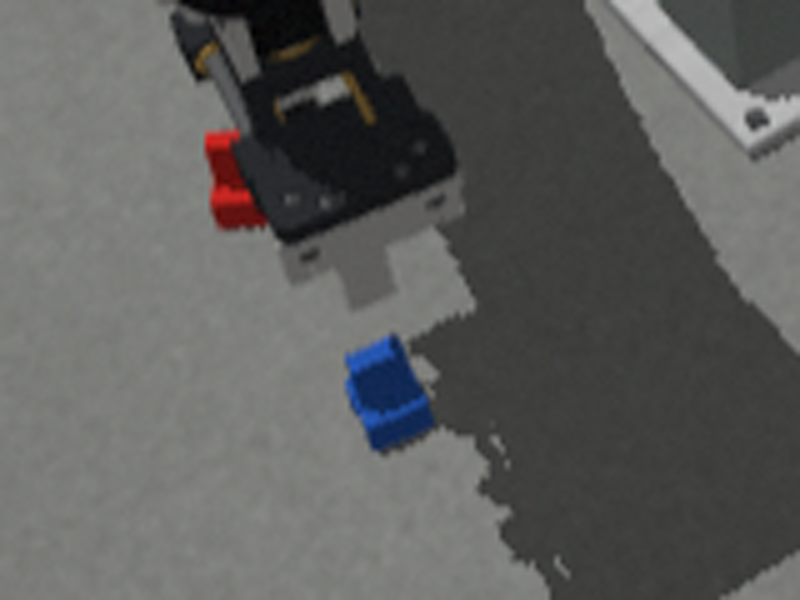

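```bash
python3 -m handwheel '[[-0.7,35,-0.3,0,0,0,0],[-0.7,70,-0.3,0,0,0,0],[-0.7,96,-0.3,0,0,0,0],[-0.7,96.5,-0.3,0,0,0,0],[-0.7,96.5,-0.3,0,0,0,-0.4],[-0.7,96.5,-0.3,0,0,0,-1],[-0.7,96.5,-0.3,0,0,0,-1],[-0.7,96.5,-0.3,0,0,0,-1],[-0.7,96.5,-0.3,0,0,0,-1]]'
python3 -c "
from h import *
p=grab_frame('scene'); crop(p,(90,230,250,350),'s11.png',5)"
```

```text
time: 14.78
ee_pos: [604.6, -252.4, 25.5]
eef_rot: [0.705, -0.05, 0.052, -0.705]
contact_force: [-0.8, -0.6, 4.1]
width: 9.7
```

View pics/s11.png

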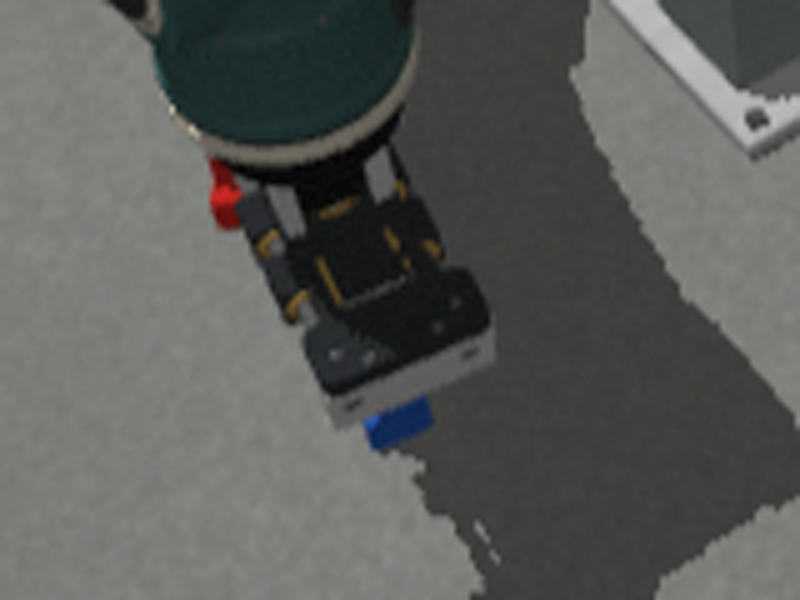

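```bash
python3 -m handwheel '[[0,-20,0,0,0,0,-1],[0,-50,0,0,0,0,-1],[0,-100,0,0,0,0,-1],[0,-150,0,0,0,0,-1],[0,-200,0,0,0,0,-1],[0,-220,0,0,0,0,-1],[0,-220,0,0,0,0,-1]]'
python3 - <<'E'
from a import *
def down(yaw):
    Xc=np.array([np.cos(yaw),np.sin(yaw),0]); Y=np.array([0,0,-1.]); return R.from_matrix(np.c_[Xc,Y,np.cross(Xc,Y)])
for z in (245,): print([*map(list,rel((519.2,52.2,z),down(0.0147)))])
p=grab_frame('scene'); crop(p,(90,180,250,300),'s12.png',5)
E
```

```text
time: 15.7
ee_pos: [604.5, -252.2, 247.0]
eef_rot: [0.706, -0.05, 0.053, -0.705]
contact_force: [0.0, 0.2, -1.0]
width: 9.7
[[np.float64(-128.3), np.float64(1.1), np.float64(288.9)], [np.float64(0.002), np.float64(-0.16), np.float64(0.004)]]
```

View pics/s12.png

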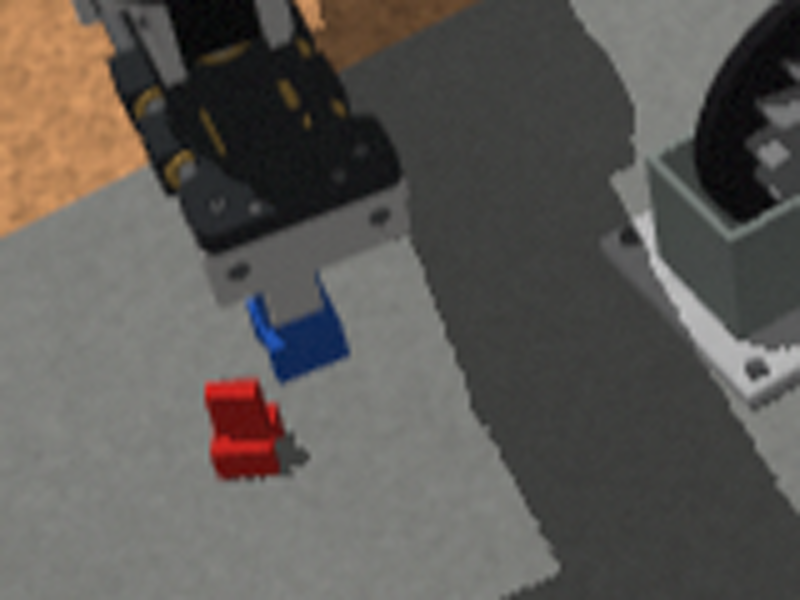

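```bash
python3 -m handwheel '[[-14,0,32,0,-0.02,0,-1],[-30,0,68,0,-0.04,0,-1],[-46,0,104,0,-0.06,0,-1],[-63,0,142,0,-0.08,0,-1],[-80,0,180,0,-0.1,0,-1],[-96,0,216,0,-0.12,0,-1],[-112,0,252,0,-0.14,0,-1],[-123,0,276,0,-0.155,0,-1],[-128.3,1,289,0.002,-0.16,0.004,-1],[-128.3,1,289,0.002,-0.16,0.004,-1],[-128.3,1,289,0.002,-0.16,0.004,-1]]'
cat > d.py <<'E'
from a import *
def down(yaw):
    Xc=np.array([np.cos(yaw),np.sin(yaw),0]); Y=np.array([0,0,-1.]); return R.from_matrix(np.c_[Xc,Y,np.cross(Xc,Y)])
E
python3 - <<'E'
from d import *
for z in (212,186.5): print([*map(list,rel((519.2,52.2,z),down(0.0147)))])
p=grab_frame('scene'); crop(p,(190,90,320,187),'s13.png',6)
E
```

```text
time: 17.12
ee_pos: [519.0, 51.1, 243.6]
eef_rot: [-0.707, -0.004, 0.006, 0.708]
contact_force: [0.0, 1.0, 0.5]
width: 9.5
[[np.float64(0.3), np.float64(31.6), np.float64(1.1)], [np.float64(-0.001), np.float64(-0.001), np.float64(-0.002)]]
[[np.float64(0.4), np.float64(57.1), np.float64(1.0)], [np.float64(-0.001), np.float64(-0.001), np.float64(-0.002)]]
```

View pics/s13.png

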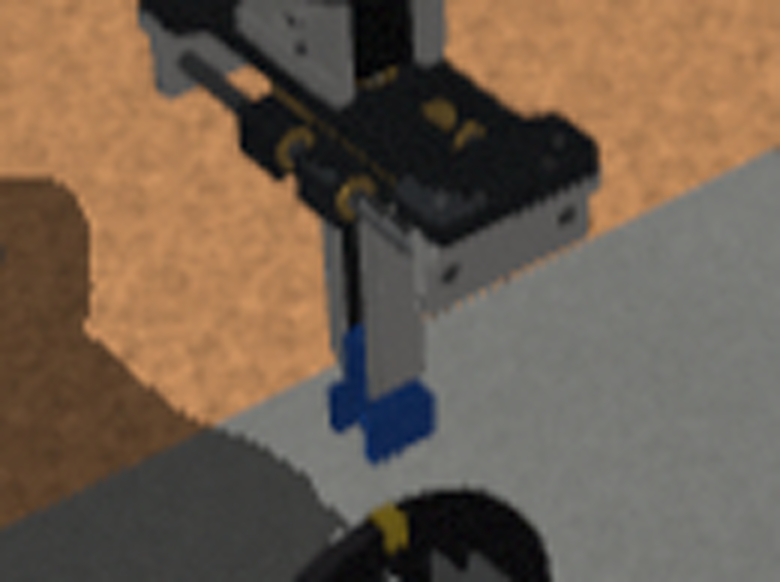

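```bash
python3 - <<'E'
from mark import *
p=grab_frame("scene")
A0=np.array([519.0,51.1,218.1])
print(proj(p,[A0+X*14+Yh*14,A0+X*14-Yh*14]), "obs",[(190+435.5/6-.5,90+425.5/6-.5),(190+372.5/6-.5,90+460.5/6-.5)])
print(yel(p,(240,165,275,190)),proj(p,[pt(0,75,5),pt(0,63,5),pt(4,75,5)]))
E
```

```text
[[262.30910503 161.49557679]
 [252.17485402 166.82712508]] obs [(262.0833333333333, 160.41666666666669), (251.58333333333334, 166.25)]
[([252, 174, 6, 7, 19], [254.74, 176.63])] [[255.82659145 175.98512032]
 [256.04093852 179.80801182]
 [257.66669145 175.05777086]]
```

```bash
python3 -m handwheel '[[0.3,10,0.5,0,0,-0.002,-1],[0.3,20,0.5,0,0,-0.002,-1],[0.3,29,0.5,0,0,-0.002,-1],[0.3,31.6,0.5,0,0,-0.002,-1],[0.3,31.6,0.5,0,0,-0.002,-1],[0.3,38,0.5,0,0,-0.002,-1],[0.3,44,0.5,0,0,-0.002,-1],[0.3,50,0.5,0,0,-0.002,-1],[0.3,50,0.5,0,0,-0.002,-1]]'
python3 - <<'E'
from d import *
for z in (186.5,): print([*map(list,rel((519.2,52.2,z),down(0.0147)))])
p=grab_frame('scene'); crop(p,(210,110,310,185),'s14.png',8)
E
```

```text
time: 18.35
ee_pos: [518.9, 51.8, 193.2]
eef_rot: [-0.707, -0.004, 0.005, 0.708]
contact_force: [-0.4, 0.3, 0.1]
width: 9.7
[[np.float64(0.4), np.float64(6.7), np.float64(0.3)], [np.float64(-0.002), np.float64(-0.001), np.float64(-0.001)]]
```

View pics/s14.png

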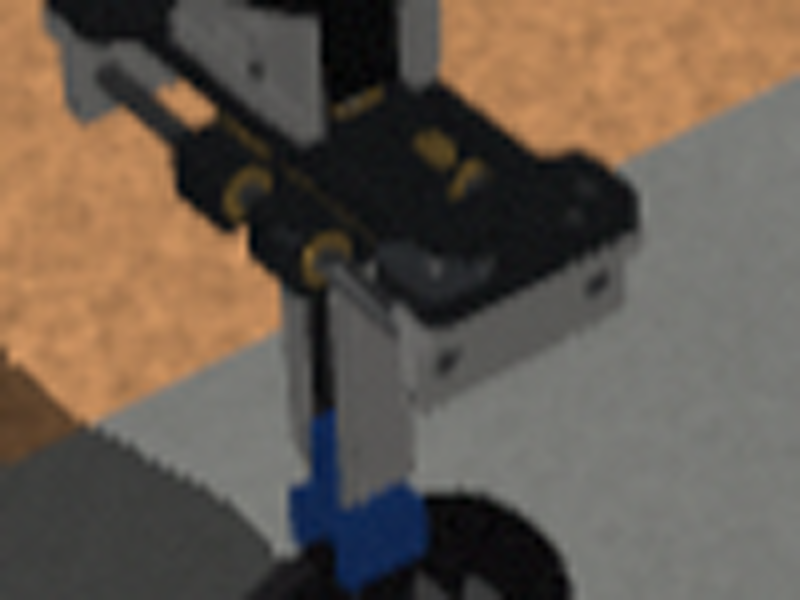

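```bash
python3 -m handwheel '[[0,3,0,0,0,0,-1],[0,5,0,0,0,0,-1],[0,6.5,0,0,0,0,-1],[0,6.8,0,0,0,0,-1],[0,6.8,0,0,0,0,-1]]'
```

```text
time: 19.02
ee_pos: [519.0, 51.9, 186.7]
eef_rot: [-0.707, -0.005, 0.005, 0.708]
contact_force: [0.1, 0.1, 0.1]
width: 10.1
```

```bash
python3 -m handwheel '[[0,0.6,0,0,0,0,-1],[0,1.2,0,0,0,0,-1],[0,1.2,0,0,0,0,-1]]'
```

```text
time: 19.4
ee_pos: [519.2, 52.1, 186.2]
eef_rot: [-0.707, -0.005, 0.005, 0.708]
contact_force: [-4.6, 0.0, 12.9]
width: 9.7
```

```bash
python3 -m handwheel '[[0,-0.3,0,0,0,0,-1],[0,-0.3,0,0,0,0,-0.6],[0,-0.3,0,0,0,0,-0.3],[0,-0.3,0,0,0,0,-0.3],[0,-0.3,0,0,0,0,-0.3],[0,-10,0,0,0,0,-0.3],[0,-25,0,0,0,0,-0.3],[0,-45,0,0,0,0,-0.3],[0,-80,0,0,0,0,-0.3],[0,-80,0,0,0,0,-0.3]]'
python3 - <<'E'
from d import *
p=grab_frame('scene'); crop(p,(210,110,310,215),'s15.png',5)
E
```

```text
time: 20.65
ee_pos: [520.3, 52.5, 269.3]
eef_rot: [-0.707, -0.006, 0.003, 0.707]
contact_force: [-1.0, -0.5, 0.0]
width: 32.7
```

View pics/s15.png

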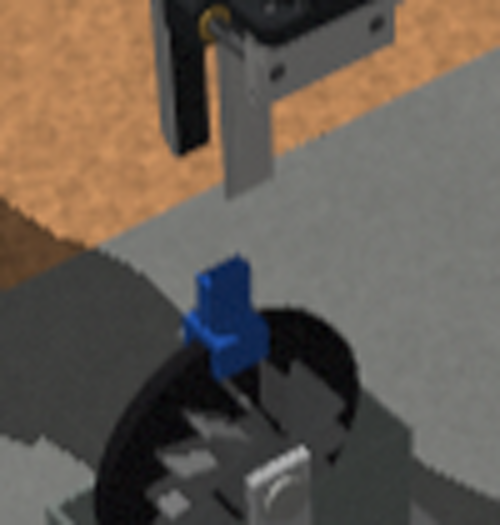

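```bash
python3 -m handwheel '[[0,-20,-20,0,0,0,-0.3],[0,-20,-60,0,0,0,-0.3],[0,-20,-100,0,0,0,-0.3],[0,-20,-150,0,0,0,-0.3],[0,-20,-200,0,0,0,-0.3],[0,-20,-240,0,0,0,-0.3],[0,-20,-240,0,0,0,-0.3]]'
python3 - <<'E'
from mark import *
p=grab_frame('scene'); t=grab_frame("top"); crop(p,(210,130,310,230),'s16.png',5); crop(t,(220,190,340,280),"t16.png",6)
print(yel(t),yel(p,(235,165,280,190)))
f=t["frame"].astype(int); m=(f[...,2]>f[...,0]+35)&(f[...,2]>f[...,1]+20); m[:200]=0;m[270:]=0;m[:,:230]=0;m[:,330:]=0
ys,xs=np.nonzero(m); print(xs.min(),xs.max(),ys.min(),ys.max(),xs.mean(),ys.mean(),proj(t,pt(0,106,0)),proj(t,pt(0,81,0)))
print(proj(p,[pt(0,111,5),pt(0,75,5)]))
E
cd pics; python3 -c "
import cv2,numpy as np
a=cv2.imread('s16.png');b=cv2.imread('t16.png');c=np.zeros((540,800,3),np.uint8)
b=b[60:480,60:360]; c[:500,:500]=a;c[:420,500:]=b;cv2.imwrite('c16.png',c)"
```

```text
time: 21.58
ee_pos: [522.2, -190.9, 286.7]
eef_rot: [-0.707, -0.004, 0.003, 0.708]
contact_force: [-0.3, 0.7, -0.3]
width: 32.9
[] []
274 288 226 240 280.81904761904764 233.22857142857143 [[282.17225093 231.49354848]] [[281.92008912 232.92740493]]
[[255.16529602 164.19088098]
 [255.82659145 175.98512032]]
```

View pics/c16.png

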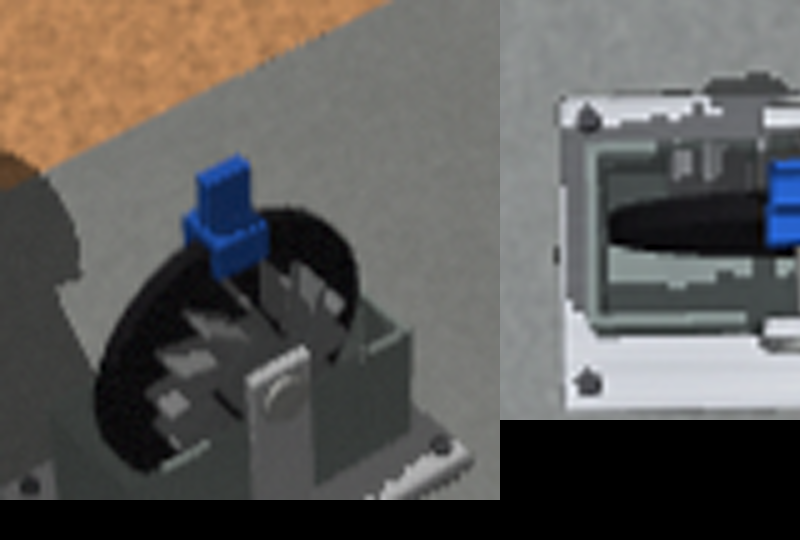

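```bash
python3 - <<'E'
from h import *
p=grab_frame("scene"); n=p["frame"][135:210,220:320,::-1]
a=cv2.resize(n,None,fx=8,fy=8,interpolation=cv2.INTER_CUBIC)[200:600,60:520]; b=cv2.imread("pics/s8.png")[200:600,60:520]
m=np.hstack([b,a]); cv2.imwrite("pics/cmp.png",cv2.resize(m,(800,348)))
E
```

```text
(no output)
```

View pics/cmp.png

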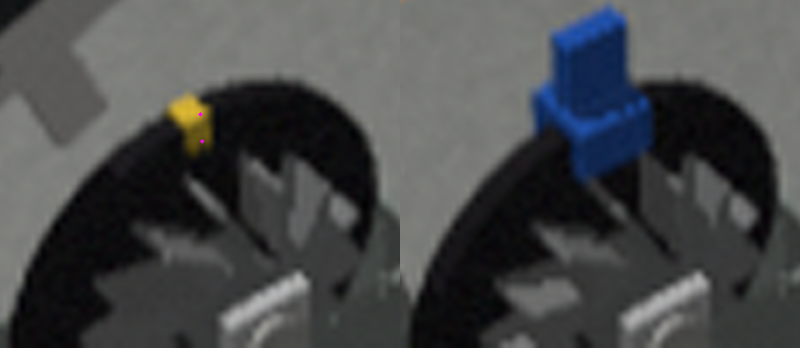

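```bash
python3 - <<'E'
from clipfit import *
from scipy.optimize import minimize
p=grab_frame("scene");t=grab_frame("top")
for c,roi in ((p,(235,150,275,195)),(t,(262,215,300,252))):
    m=bmask(c["frame"])[roi[1]:roi[3],roi[0]:roi[2]]
    import clipfit
    base=[b.copy() for b in PARTS]
    def f(q):
        clipfit.PARTS[:]=[b+[0,0,161+q[2]] for b in base]
        return np.abs(sil(c,(q[0],q[1],q[3]),roi)-m).sum()
    bd=[(505,530),(38,65),(-3,12),(-.2,.2)] if c is p else [(505,530),(38,65),(-.01,.01),(-.2,.2)]
    o=differential_evolution(f,bd,seed=1,maxiter=60); clipfit.PARTS[:]=base
    print(o.x.round(2),o.fun,m.sum(),"yaw-adjusted expected 519,52,0,.015")
# same-camera mark position: scene first measurement edge+face centroid 254.7,176.5
qs=[(q,proj(p,[pt(q,75,0),pt(q,69,5)]).mean(0)) for q in (-6,-3,0,3)]
print(qs)
E
```

```text
[ 5.2171e+02  5.0330e+01  2.1900e+00 -4.0000e-02] 23.580392156862743 284 yaw-adjusted expected 519,52,0,.015
[ 5.1916e+02  5.4840e+01 -1.0000e-02 -1.0000e-02] 15.254901960784313 208 yaw-adjusted expected 519,52,0,.015
[(-6, array([252.58751525, 177.91063203])), (-3, array([253.90546412, 177.10558516])), (0, array([255.22775856, 176.36336798])), (3, array([256.55030663, 175.68604042]))]
```

```bash
python3 -c "
from plant import *
s=read_state(); print(s['time'],s['contact_force'],abs(s['joint_velocities']).max()); print(env.close_job())"
```

```text
21.825 [-0.2556032   0.48238106 -0.94749734] 0.0030826405369984936
the job is handed in; nothing more can be done
None
```

The yellow mark is at the top of the rotor and the blue clip hangs astride the rim over it. I handed the job in at about 21.8 s; no verdict is reported.

**Turning the rotor:** I pinched it by its bare band and turned it in two strokes, about 81° then 43°. After I let go and backed off, the top camera put the mark within about 1° (under 1 mm) of the very top.

**Hanging the clip:** I picked the clip up by its fin and lowered it until it pressed on the rim with about 13 N. I then eased off, opened the fingers and moved the arm clear.

**Last checks:**
- **Clip position:** it is upright and fully down in the pictures. The fitted offset from the mark along the rim is about 0 to 3 mm.
- **Camera disagreement:** the two cameras differ by about 4 mm on the clip's position along the rim (50.3 mm from the scene camera, 54.8 mm from the top one). The scene fit also reads 2 mm high, so the clip's height rests mainly on the contact I felt. All of this is inside the limits.
- **Mark after hanging:** the legs now hide the mark, so I could not see it directly. The vanes look the same before and after, so the rotor did not turn noticeably.
- **Everything else:** the arm stood still, with only noise-level force on the tool. The arm never went near the red clip or the other items; I did not re-measure where they are.

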